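# Find the through-bored sleeve with a gauge pin and open its locked valve

### The arm

A 6-joint arm with a two-finger parallel gripper is mounted at the origin on the work surface. World frame = base frame: x ahead of the robot, y to its left, z up, the work surface at z = 0. Lengths are in mm, angles in degrees, forces in N, time in s.
With the tool pointing down it reaches from about 325 to 875 mm from the base axis. Payload 4.4 kg.
Tool frame: the origin (TCP) lies on the centre line of the jaws, within the pads' length; the fingertips stand 14 mm ahead of it and the grasp point (between the pads) lies 5 mm behind it; z points along the fingers, x is the direction in which the jaws open and shut, and the axes are right-handed (so a half turn about z gives the same grasp; the last joint's range is limited). The gripper opens to 85 mm and grips with 20 to 120 N. Pads are 22 mm wide; open, the fingers measure 114 mm over their backs; the gripper's body (76 mm by 85 mm) begins 54 mm behind the grasp point. The pads swing forward as they close: fully open they stand 13 mm farther back than shut.
Start: joints at [-74.857, 11.837, 88.321, -0, 79.842, -8.623], TCP at [231.717, -526.246, 245.282] pointing down, gripper open.
Joint ranges: [-156.59, 156.59], [-49.26, 127.26], [12.9, 141.05], [-63.56, 243.56], [4.71, 150.69], [-161.64, 161.64]. Speed limits (degrees/s): [159.86, 159.86, 180, 180, 180, 180].

### API

Orientations are given as a 3x3 rotation matrix whose columns are the frame's x, y, z axes.
In Python, from station import env, optics, order gives the robot as it stands. The module is installed in compiled form; this text tells all that it offers.
- The arm moves only by the tool carry_out, never from a script. Its argument "series" is one flat list of numbers, 6 for each row, row after row: the shift along the world's x, y, z in cm, then the turn, a rotation vector about the world's x, y, z in rad. In form: [tx, ty, tz, wx, wy, wz, tx, ty, tz, wx, wy, wz, ...]. A call has 1 to 5 rows; each row shifts and turns the commanded pose from where the row before left it; what a row does not reach is not made up. A row lasts 1/10 s, in which the tool goes at most 50 mm and 8.59 degrees, less where a joint would pass 70% of its speed; a pose out of reach is approached as far as the arm can. A call with a gripper value outside its range is refused whole. "jaw" is the finger opening in cm, from 0 to 8.54, set as the call begins (left out, the last holds). The fingers move at their own pace and stop on an object; "force" is the grip in N (left out, the last holds). Time passes only in rows, so rows that do not move let the fingers close. It gives the time, the measured TCP pose, the force and the opening at its end, in the units of the state.
- env.sense(): the state, without advancing time (a new reading comes with each control period).
- optics.read_camera(name): name is "scene" or "top" or "wrist"; returns a dict with "img" (480x640x3 uint8, red, green, blue), "fov_y" (degrees; the focal length in pixels is half the picture's height over the tangent of half this angle, whatever the lens; pixels are square), "cx", "cy" (the principal point, pixels), "camera_from_world" (4x4, takes a point from world to camera coordinates). Camera axes: x right, y down, z forward; pixel columns grow to the right and rows downward; lengths in mm; the calibration is good to about 2 mm. A picture is of the moment at which its call begins. There is no depth.
- order.close_job(): hands the job in, once; it reports no verdict.
The state is a dict: "t": time; "joint_pos": joint angles; "qvel": joint speeds; "joint_torque": joint torques, N m; "eef_pos": TCP position; "eef_rot": TCP orientation; "ft_force": force on the tool from outside, world axes, zero at the start; "ft_torque": the same for the moment, N m; "opening": finger opening in mm.
Only numpy, scipy, OpenCV 4.12 (cv2) and the standard library are available. Lean on these libraries where they do the work, as an engineer would, in place of code of your own. Each camera call takes 0.05 s, during which the arm holds its last target. There are 200 camera calls.

### The job

Exactly one of the three sleeves on the coolant test block is bored right through: find it by probing the bores with the gauge pin, and press the tell-tale under it fully down with the pin. Stand the pin back home in its holder, then open the valve of that sleeve only: lift the lock collar, swing the lever fully over away from the sleeves and let the collar drop back down. Never swing open the valve of a blind sleeve, and leave the other things on the bench where they are.

Things in the scene. Friction and masses are not known exactly. Their poses are not given: they have to be found in the camera images.
- block: grey coolant test block, fixed, 200 mm (x) by 260 mm (y); origin at the centre of its underside; -x side roughly faces the robot. Nearer the robot a bank 60 mm high (x -90 to -5 mm) carries three alike upright steel sleeves in a row along y, 85 mm apart; beyond it a ledge 30 mm high carries one lever valve straight behind each sleeve. One bore goes right through, two are blind.
- mouth_1 (a point): centre of the bore's mouth on top of sleeve 1, the left-hand one seen from the robot (block's +y end); 90 mm above the bench; axes as the block's. Sleeve 42 mm across, bore 14 mm. If through, open for 62 mm down to the top of a tell-tale slider; if blind, a rigid floor 35 mm below the mouth.
- mouth_2 (a point): centre of the bore's mouth on top of sleeve 2, the middle one; 90 mm above the bench; axes as the block's. Sleeve 42 mm across, bore 14 mm. If through, open for 62 mm down to the top of a tell-tale slider; if blind, a rigid floor 35 mm below the mouth.
- mouth_3 (a point): centre of the bore's mouth on top of sleeve 3, the right-hand one (block's -y end); 90 mm above the bench; axes as the block's. Sleeve 42 mm across, bore 14 mm. If through, open for 62 mm down to the top of a tell-tale slider; if blind, a rigid floor 35 mm below the mouth.
- telltale_1 (a joint): metres the tell-tale slider under sleeve 1 has been pressed down: 0 = up (always so at the start), 0.010 = fully down (72 mm below the mouth). Only a pin through a through-bored sleeve can reach it; it slides stiffly (about 3 N) and stays where it is left. A small aluminium tab on the bank's far side (34 mm to block +y of the bore) goes down with it.
- telltale_2 (a joint): metres the tell-tale slider under sleeve 2 has been pressed down: 0 = up (always so at the start), 0.010 = fully down (72 mm below the mouth). Only a pin through a through-bored sleeve can reach it; it slides stiffly (about 3 N) and stays where it is left. A small aluminium tab on the bank's far side (34 mm to block +y of the bore) goes down with it.
- telltale_3 (a joint): metres the tell-tale slider under sleeve 3 has been pressed down: 0 = up (always so at the start), 0.010 = fully down (72 mm below the mouth). Only a pin through a through-bored sleeve can reach it; it slides stiffly (about 3 N) and stays where it is left. A small aluminium tab on the bank's far side (34 mm to block +y of the bore) goes down with it.
- lever_1 (a joint): angle in rad of valve lever 1 (behind sleeve 1): near 0 = shut, leaning 0.5 rad towards the sleeves; 1.0 = open, leaning 0.5 rad away from them; turns about block +y on a hinge 97.5 mm from its bore's axis along block +x, 45 mm above the bench; stays where left. With the collar down a gate blocks it after about 0.1 rad. Stem 9 mm thick, ending in a 16 mm ball.
- lever_2 (a joint): angle in rad of valve lever 2 (behind sleeve 2): near 0 = shut, leaning 0.5 rad towards the sleeves; 1.0 = open, leaning 0.5 rad away from them; turns about block +y on a hinge 97.5 mm from its bore's axis along block +x, 45 mm above the bench; stays where left. With the collar down a gate blocks it after about 0.1 rad. Stem 9 mm thick, ending in a 16 mm ball.
- lever_3 (a joint): angle in rad of valve lever 3 (behind sleeve 3): near 0 = shut, leaning 0.5 rad towards the sleeves; 1.0 = open, leaning 0.5 rad away from them; turns about block +y on a hinge 97.5 mm from its bore's axis along block +x, 45 mm above the bench; stays where left. With the collar down a gate blocks it after about 0.1 rad. Stem 9 mm thick, ending in a 16 mm ball.
- collar_1 (a joint): metres the lock collar on lever 1 is lifted along the lever: 0 = down (locked), 0.012 = fully up; the lever is free to swing past the gate above about 0.008. A spring of 3 N (down) to 5 N (up) pulls it down again when let go.
- collar_2 (a joint): metres the lock collar on lever 2 is lifted along the lever: 0 = down (locked), 0.012 = fully up; the lever is free to swing past the gate above about 0.008. A spring of 3 N (down) to 5 N (up) pulls it down again when let go.
- collar_3 (a joint): metres the lock collar on lever 3 is lifted along the lever: 0 = down (locked), 0.012 = fully up; the lever is free to swing past the gate above about 0.008. A spring of 3 N (down) to 5 N (up) pulls it down again when let go.
- grip_1 (a point): point on the lever's axis where collar 1 is gripped. The collar is a ringed aluminium cylinder 26 mm across, 22 mm long, sliding on the lever; this point lies 15 mm above its lower rim, 42 mm from the hinge with the collar down, 54 mm up; ball end 76 mm from the hinge. Its z = along the lever, outwards; its y = the hinge's direction.
- grip_2 (a point): point on the lever's axis where collar 2 is gripped. The collar is a ringed aluminium cylinder 26 mm across, 22 mm long, sliding on the lever; this point lies 15 mm above its lower rim, 42 mm from the hinge with the collar down, 54 mm up; ball end 76 mm from the hinge. Its z = along the lever, outwards; its y = the hinge's direction.
- grip_3 (a point): point on the lever's axis where collar 3 is gripped. The collar is a ringed aluminium cylinder 26 mm across, 22 mm long, sliding on the lever; this point lies 15 mm above its lower rim, 42 mm from the hinge with the collar down, 54 mm up; ball end 76 mm from the hinge. Its z = along the lever, outwards; its y = the hinge's direction.
- holder: dark steel upright tube on a round foot, fixed, 48 mm across (foot 64 mm), rim 92 mm above the bench, bore 18 mm, in which the gauge pin stands at the start; origin at the centre of its underside. It stands left or right of the block.
- pin: loose gauge pin, about 120 g, standing upright: shank 10 mm across and 85 mm long with a bevelled tip, then a flange 32 mm across and 4 mm thick that rests on the holder's rim, then a ringed handle 22 mm across from 89 to 130 mm above the tip. Origin at the tip, z up along the pin towards the handle; home in the holder its tip is 7 mm above the bench.
- jar: loose metal-capped jar, 64 mm across, 85 mm high; a bystander, origin under its middle
- toolholder: loose steel tapered tool holder standing, 64 mm across, 108 mm high; a bystander, origin under its middle
- collet_nut: loose dark steel nut, 50 mm across, 26 mm high; a bystander, origin under its middle
- wrench: loose wrench lying flat, 170 mm long; origin near its middle; a bystander
- insert_case: loose flat grey case, 75 x 55 x 18 mm; a bystander, origin under its middle
Not all that is in view belongs to the job. Leave any blue or purple look-alike of the pin alone.

How it is judged (in metres and radians):
On the way, in this order (a step that is already met when the one before it is completed fails the run):
1. the tell-tale under the through-bored sleeve is pressed at least 7 of its 10 mm down, the pin being in that bore (((value of joint telltale_1 above 0.007 m and horizontal distance between pin and mouth_1 below 0.012 m and z of pin in the frame of mouth_1 below -0.05 m) or (value of joint telltale_2 above 0.007 m and horizontal distance between pin and mouth_2 below 0.012 m and z of pin in the frame of mouth_2 below -0.05 m) or (value of joint telltale_3 above 0.007 m and horizontal distance between pin and mouth_3 below 0.012 m and z of pin in the frame of mouth_3 below -0.05 m))), for 0.05 s.
2. the pin stands home in its holder again, let go (horizontal distance between pin and holder below 0.01 m and z of pin in the frame of holder below 0.012 m and angle between pin's own z axis and vertical below 0.12 rad and linear speed of pin below 0.02 m/s and contact force between the fingers and pin below 0.5 N), for 0.2 s.
At the end, for the whole second after the job is handed in: through-bored sleeve: tell-tale 7 mm or more down, lever over 0.85 rad, collar down (within 2 mm); other levers under 0.2 rad, collars down; pin upright (0.12 rad), at rest, let go, tip within 10 mm of the holder's axis and under 12 mm above its underside (all of step 2 and ((value of joint telltale_1 above 0.007 m and value of joint lever_1 above 0.85 rad and value of joint each of collar_1, collar_2, collar_3 below 0.002 m and value of joint each of lever_2, lever_3 below 0.2 rad) or (value of joint telltale_2 above 0.007 m and value of joint lever_2 above 0.85 rad and value of joint each of collar_2, collar_1, collar_3 below 0.002 m and value of joint each of lever_1, lever_3 below 0.2 rad) or (value of joint telltale_3 above 0.007 m and value of joint lever_3 above 0.85 rad and value of joint each of collar_3, collar_1, collar_2 below 0.002 m and value of joint each of lever_1, lever_2 below 0.2 rad))); the robot touches nothing.
It fails at once if a valve is swung open (over 0.5 rad) whose tell-tale has not been pressed down with the pin ((value of joint lever_1 above 0.5 rad and value of joint telltale_1 below 0.007 m) or (value of joint lever_2 above 0.5 rad and value of joint telltale_2 below 0.007 m) or (value of joint lever_3 above 0.5 rad and value of joint telltale_3 below 0.007 m)).
It fails at once if one of the bystanders is moved by more than 30 mm (distance of any of jar, toolholder, collet_nut, wrench, insert_case from where it was at the start of the episode above 0.03 m).
It also fails if it takes over 64 s, if anything falls off the work surface, if the arm or the gripper's body presses on something with over 40 N, if the wrist force passes 120 N, or if a joint passes its speed limit or range.

## Working session

There is one attempt and no reset: what is moved stays moved. The work goes in short steps, Python scripts to look and compute and a tool call to move; the robot and the scene stay as the last step left them, time stands still between calls to the robot, and variables do not carry over. Pictures are saved under pics/ and viewed, about 8 in all and at most 12, crops included, and the job is handed in when it is done.

Besides the shell and the picture viewer there is one more tool, called after ">>>" as a command line: name --argument value ..., lists and objects as JSON in quotes. carry_out: Moves the arm, as the interface text tells. Its arguments: {"type":"object","properties":{"series":{"type":"array","items":{"type":"number"}},"jaw":{"type":"number"},"force":{"type":"number"}},"required":["series"]}

```bash
mkdir -p pics; cat > h.py <<'E'
import numpy as np, cv2
from station import env, optics, order
def cam(n):
    c=optics.read_camera(n); h=c["img"].shape[0]
    f=h/2/np.tan(np.radians(c["fov_y"])/2)
    return c["img"][:,:,::-1].copy(), f, c["cx"],c["cy"],np.array(c["camera_from_world"])
def save(c,name): cv2.imwrite("pics/"+name,c[0])
def ray(c,u,v,z):
    _,f,cx,cy,T=c; R=T[:3,:3];o=-R.T@T[:3,3]
    d=R.T@np.array([(u-cx)/f,(v-cy)/f,1]); return o+d*(z-o[2])/d[2]
def proj(c,p):
    _,f,cx,cy,T=c; q=T[:3,:3]@np.array(p)+T[:3,3]; return np.array([cx+f*q[0]/q[2],cy+f*q[1]/q[2]])
E
python3 - <<'E'
from h import *
import pickle
for n in("scene","top"):
    c=cam(n);save(c,n+"0.png");pickle.dump(c,open(n+".pkl","wb"))
    print(n,c[1:4],c[4].round(3).tolist())
print(env.sense())
E
```

```text
scene (np.float64(503.4987390597905), 327.11816961550375, 230.1515430154805) [[0.297, 0.955, -0.013, -116.425], [0.736, -0.238, -0.633, -359.962], [-0.608, 0.179, -0.774, 1359.821], [0.0, 0.0, 0.0, 1.0]]
top (np.float64(622.9386834527219), 315.3202193445234, 247.40590558492923) [[-0.027, -0.999, 0.022, -64.886], [-0.998, 0.025, -0.058, 504.816], [0.058, -0.023, -0.998, 1558.222], [0.0, 0.0, 0.0, 1.0]]
{'t': 0.1, 'joint_pos': array([-7.48573353e+01,  1.18802514e+01,  8.83984646e+01,  6.95187271e-04,
        7.98432679e+01, -8.62314396e+00]), 'qvel': array([ 0.04998429, -0.09496286, -0.26963906,  0.00781392, -0.00254015,
       -0.02979279]), 'joint_torque': array([-3.96227024e-04, -3.84089720e+01, -2.92547572e+01, -1.71937404e-04,
        4.88602614e-03, -3.47366040e-06]), 'eef_pos': array([ 231.53772784, -525.58375149,  244.21777699]), 'eef_rot': array([[ 4.02996678e-01, -9.15201279e-01, -5.44620972e-04],
       [-9.15199024e-01, -4.02996910e-01,  2.05821564e-03],
       [-2.10316216e-03, -3.31017485e-04, -9.99997734e-01]]), 'ft_force': array([-0.08552083, -0.83801121, -0.26673846]), 'ft_torque': array([ 0.01805867, -0.03664449,  0.00650049]), 'opening': 85.38786861398714}
```

View pics/scene0.png

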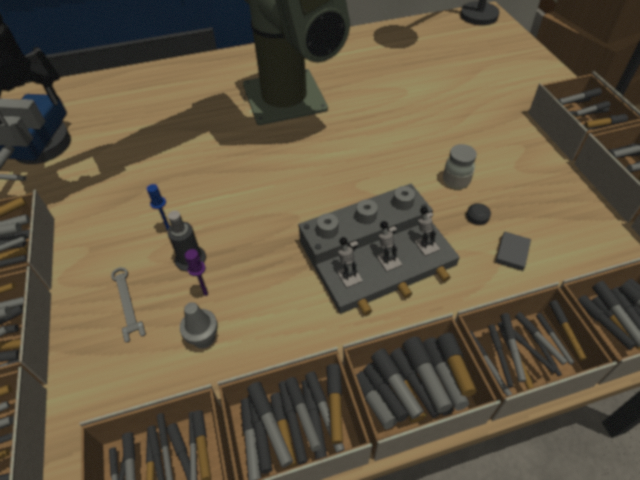

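View pics/top0.png

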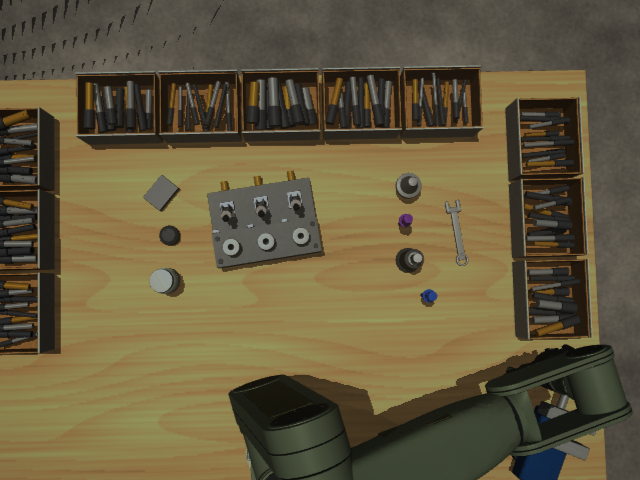

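```bash
python3 - <<'E'
from h import *
import pickle
t=pickle.load(open("top.pkl","rb"));s=pickle.load(open("scene.pkl","rb"))
a=cv2.resize(t[0][165:285,195:335],None,fx=4,fy=4,interpolation=2)
b=cv2.resize(t[0][165:315,380:480],None,fx=4,fy=4,interpolation=2)
d=cv2.resize(s[0][170:350,100:240],None,fx=2.2,fy=2.2,interpolation=2)
out=np.zeros((600,800,3),np.uint8)
a=a[:480,:560];out[:300,:]=0
out=np.zeros((600,800,3),np.uint8); out[:360,:420]=cv2.resize(t[0][165:285,195:335],(420,360),interpolation=2)
out[:450,430:730]=cv2.resize(t[0][170:320,380:480],(300,450),interpolation=2)
out[365:600,:420]=cv2.resize(s[0][180:304,280:500],(420,235),interpolation=2)
cv2.imwrite("pics/c1.png",out)
E
```

```text
(no output)
```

View pics/c1.png

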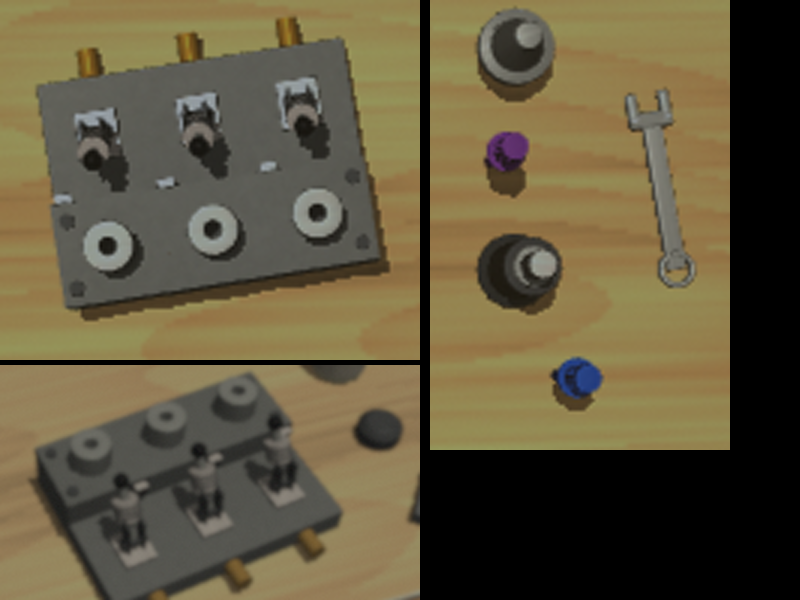

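```bash
python3 - <<'E'
from h import *
import pickle
t=pickle.load(open("top.pkl","rb"));s=pickle.load(open("scene.pkl","rb"))
M=[ray(t,230.5+.0,247,90),ray(t,265.5,241.5,90),ray(t,300.6,235.6,90)]
print(np.round(M,1)); print([np.linalg.norm(M[i]-M[i+1]) for i in(0,1)])
d=M[0]-M[2];a=np.arctan2(-d[0],d[1]);print("yaw",np.degrees(a))
print("scene proj",[proj(s,m).round(1) for m in M])
print("pin top",ray(t,417.7,258.3,137),"flange",ray(t,413.3,258.7,96),"purple",ray(t,407,219,130),"blue",ray(t,431,295,130))
p=ray(t,417.7,258.3,137);print(proj(s,p))
ex=np.array([np.cos(a),np.sin(a),0]);m=np.mean(M,0)
for mi in M:
  h=mi+97.5*ex;h[2]=45
  ax=-np.sin(.5)*ex+np.array([0,0,np.cos(.5)])
  print("ball",(h+76*ax).round(1),proj(t,h+76*ax).round(1),proj(s,h+76*ax).round(1),"grip",(h+42*ax).round(1))
print("jar",ray(t,165,280,85))
E
```

```text
[[504.8 127.1  90. ]
 [515.9  43.   90. ]
 [528.  -41.7  90. ]]
[np.float64(84.84213883740028), np.float64(85.52918786373081)]
yaw 7.824610474611659
scene proj [array([404.1, 192.4]), array([366.5, 206. ]), array([326.9, 220.6])]
pin top [ 464.32253165 -313.76663292  137.        ] flange [ 465.11093625 -310.8230519    96.        ] purple [ 557.81241674 -293.16092866  130.        ] blue [ 377.85017077 -343.19193728  130.        ]
[173.336098   213.57950017]
ball [565.3 135.4 111.7] [225.5 221.1] [421.9 205.5] grip [581.5 137.6  81.9]
ball [576.4  51.3 111.7] [260.9 215.6] [382.5 220.2] grip [592.6  53.5  81.9]
ball [588.5 -33.4 111.7] [296.4 209.6] [341.1 236. ] grip [604.6 -31.1  81.9]
jar [429.97033422 285.52867281  85.        ]
```

>>> carry_out --series '[2.9,2.66,-0.4,0,0,-0.035,2.9,2.66,-0.4,0,0,-0.035,2.9,2.66,-0.4,0,0,-0.035,2.9,2.66,-0.4,0,0,-0.035,2.9,2.66,-0.4,0,0,-0.035]' --jaw 6

```text
t: 0.6
eef_pos: [377.4, -391.8, 224.6]
eef_rot: [[0.236, -0.972, -0.001], [-0.972, -0.236, 0.001], [-0.001, 0.0, -1.0]]
ft_force: [0.4, -1.0, -0.1]
opening: 59.5
```

>>> carry_out --series '[2.9,2.66,-0.4,0,0,-0.035,2.9,2.66,-0.4,0,0,-0.035,2.9,2.66,-0.4,0,0,-0.035,0,0,0,0,0,0]'

```text
t: 1.0
eef_pos: [465.9, -309.4, 212.0]
eef_rot: [[0.14, -0.99, -0.0], [-0.99, -0.14, 0.003], [-0.003, -0.0, -1.0]]
ft_force: [-0.7, -1.0, -0.7]
opening: 60.2
```

```bash
python3 - <<'E'
from h import *
import pickle
c=cam("wrist");save(c,"w1.png");pickle.dump(c,open("w1.pkl","wb"))
print(proj(c,[464.3,-313,137]),proj(c,[464.3,-313,96])); s=env.sense();print(s["eef_pos"],s["eef_rot"])
E
```

```text
[321.03920702 260.62006883] [320.26191044 239.86928089]
[ 464.52974425 -311.30740521  212.27684146] [[ 0.13876207 -0.99032456 -0.00153174]
 [-0.99032458 -0.13876412  0.00132491]
 [-0.00152464  0.00133307 -0.99999795]]
```

View pics/w1.png

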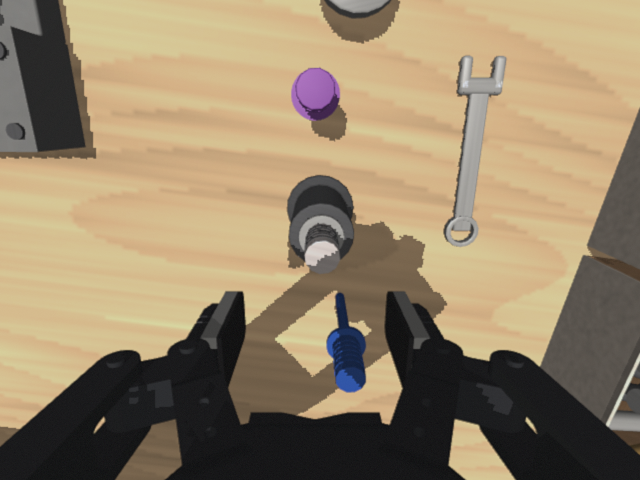

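```bash
python3 - <<'E'
from h import *
import pickle
c=pickle.load(open("w1.pkl","rb"))
print("old",ray(c,322.5,256,137),ray(c,321,233,96),ray(c,321,205,50))
c=cam("wrist");save(c,"w2.png");pickle.dump(c,open("w2.pkl","wb"))
cv2.imwrite("pics/w2c.png",cv2.resize(c[0][170:290,260:380],(600,600),interpolation=2))
s=env.sense();print(s["eef_pos"])
print("T",-c[4][:3,:3].T@c[4][:3,3])
E
```

```text
old [ 467.37524727 -313.44111631  137.        ] [ 469.44682278 -312.78054481   96.        ] [ 479.66136268 -311.91210985   50.        ]
[ 463.78403141 -312.59404101  212.61745358]
T [ 540.79299898 -300.54091616  341.17724588]
```

View pics/w2c.png

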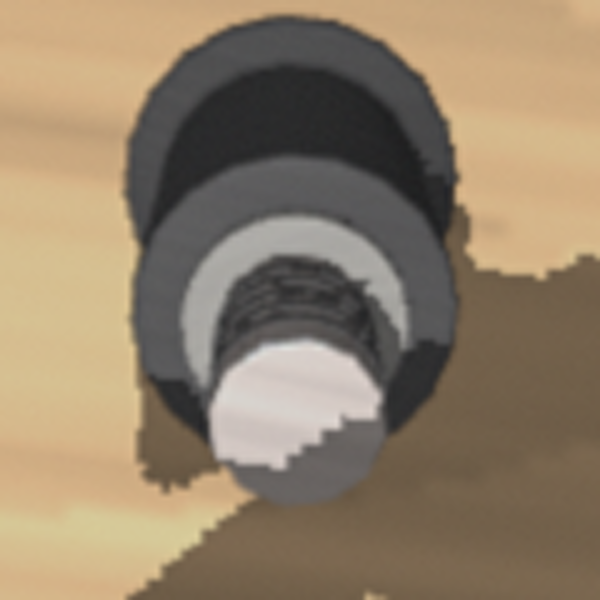

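```bash
python3 - <<'E'
from h import *
import pickle
c=pickle.load(open("w2.pkl","rb"))
print("top",ray(c,319.6,254,137),"fl",ray(c,319.2,235,96),"rim",ray(c,319,232.6,92)); s=env.sense();print(s["eef_pos"],s["t"])
print(ray(c,319,205,7))
E
```

```text
top [ 466.85420661 -313.53183673  137.        ] fl [ 466.22418515 -313.80255383   96.        ] rim [ 466.78397497 -313.61737727   92.        ]
[ 463.78403141 -312.59404101  212.61745358] 1.1
[ 468.54324957 -314.19781202    7.        ]
```

>>> carry_out --series '[0.27,-0.1,-3.0,0,0,0,0,0,-3.3,0,0,0,0,0,-3.3,0,0,0,0,0,0,0,0,0]'

```text
t: 1.5
eef_pos: [462.0, -312.6, 112.1]
eef_rot: [[0.132, -0.991, -0.009], [-0.991, -0.132, 0.008], [-0.009, 0.008, -1.0]]
ft_force: [-1.3, 0.7, -1.1]
opening: 60.1
```

>>> carry_out --series '[0,0,0,0,0,0,0,0,0,0,0,0,0,0,0,0,0,0,0,0,0,0,0,0,0,0,0,0,0,0]' --jaw 1.0 --force 70

```text
t: 2.0
eef_pos: [467.8, -316.1, 120.1]
eef_rot: [[0.135, -0.991, 0.003], [-0.991, -0.135, -0.004], [0.004, -0.003, -1.0]]
ft_force: [-0.2, -0.8, 6.1]
opening: 20.2
```

>>> carry_out --series '[0,0,0,0,0,0,0,0,0,0,0,0,0,0,0,0,0,0]'

```text
t: 2.3
eef_pos: [467.8, -316.1, 120.1]
eef_rot: [[0.135, -0.991, 0.003], [-0.991, -0.135, -0.004], [0.004, -0.003, -1.0]]
ft_force: [-0.5, -1.4, 6.7]
opening: 19.9
```

```bash
python3 - <<'E'
from h import *
import pickle
c=cam("wrist");pickle.dump(c,open("w3.pkl","wb"))
cv2.imwrite("pics/w3c.png",cv2.resize(c[0][200:480,140:500],(720,560),interpolation=2))
s=env.sense();print(s["eef_pos"],s["ft_force"],s["opening"])
E
```

```text
[ 467.73651201 -316.08338925  120.05351686] [-1.93894864 -0.14419625  5.90444412] 20.178275572943093
```

View pics/w3c.png

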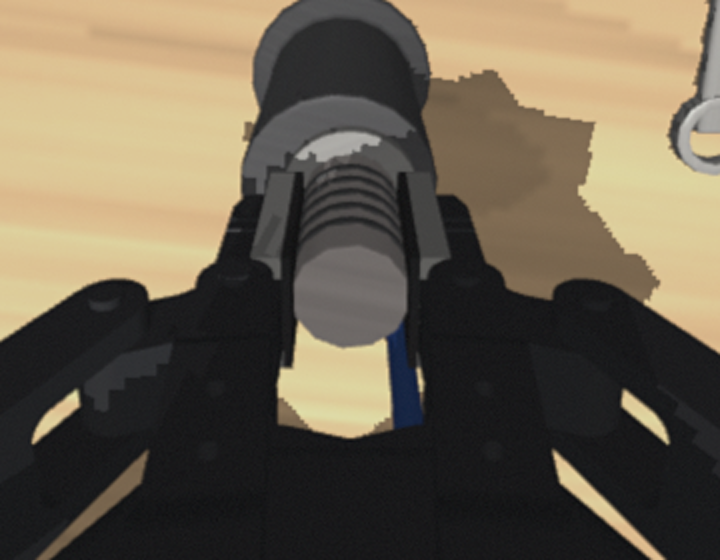

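>>> carry_out --series '[0,0,1.5,0,0,0,0,0,3,0,0,0,0,0,3,0,0,0,0,0,3,0,0,0,0,0,2,0,0,0]'

```text
t: 2.85
eef_pos: [467.1, -314.8, 245.9]
eef_rot: [[0.135, -0.991, 0.003], [-0.991, -0.135, -0.002], [0.003, -0.003, -1.0]]
ft_force: [-0.0, -0.3, -1.7]
opening: 20.0
```

>>> carry_out --series '[0.2,3,0,0,0,0,0.4,5,0,0,0,0,0.4,5,0,0,0,0,0.4,5,0,0,0,0,0.3,4,0,0,0,0]'

```text
t: 3.35
eef_pos: [482.9, -92.2, 243.1]
eef_rot: [[0.135, -0.991, 0.001], [-0.991, -0.135, 0.001], [-0.001, -0.001, -1.0]]
ft_force: [0.2, 0.3, -2.4]
opening: 20.1
```

>>> carry_out --series '[0.3,3,0,0,0,0,0.1,1.9,-0.5,0,0,0,0,0,-0.5,0,0,0,0,0,0,0,0,0,0,0,0,0,0,0]'

```text
t: 3.85
eef_pos: [487.3, -46.7, 232.4]
eef_rot: [[0.134, -0.991, -0.0], [-0.991, -0.134, -0.0], [0.0, 0.0, -1.0]]
ft_force: [0.8, 0.4, -1.4]
opening: 20.1
```

```bash
python3 - <<'E'
from h import *
import pickle
c=cam("wrist");pickle.dump(c,open("w4.pkl","wb"));save(c,"w4.png")
s=env.sense();e=s["eef_pos"];print(e,s["ft_force"],s["opening"],s["qvel"].round(1));print(s["eef_rot"].round(3).tolist())
tz=s["eef_rot"][:,2]
print("tip pred",proj(c,e+113*tz),"tip",e+113*tz)
for m in([504.8,127.1,90],[515.9,43,90],[528,-41.7,90]):print(proj(c,m))
E
```

```text
[487.43475986 -46.91892164 232.56334482] [-0.22614405  0.3474857  -1.27419067] 20.57698611012193 [-0.3 -0.  -0.3  0.2 -0.   0.1]
[[0.133, -0.991, 0.0], [-0.991, -0.133, -0.0], [0.0, -0.0, -1.0]]
tip pred [315.50455058 238.15811201] tip [487.45980049 -46.96506114 119.56335701]
[ 88.31749418 174.82385323]
[201.5696427  175.12872748]
[315.70663312 174.21131862]
```

View pics/w4.png

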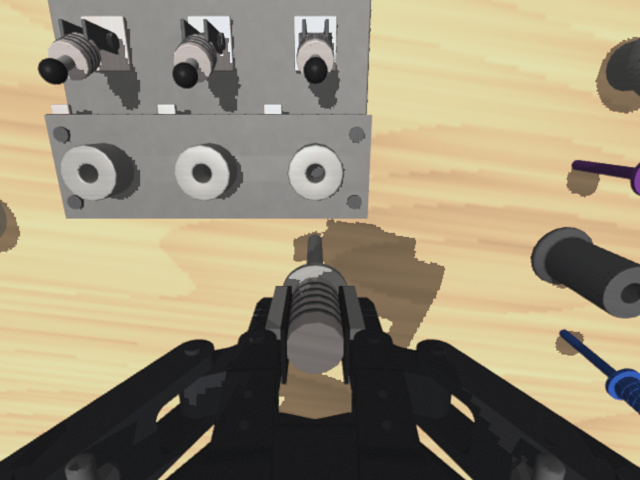

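```bash
python3 - <<'E'
from h import *
import pickle
c=pickle.load(open("w4.pkl","rb"));g=cv2.cvtColor(c[0],cv2.COLOR_BGR2GRAY)
for u in(88,202,315):
    p=g[160:187,u-13:u+14]; 
    ys,xs=np.where(p<120); 
    bright=g[140:208,u-30:u+31]>150; n,l,st,ce=cv2.connectedComponentsWithStats(bright.astype(np.uint8)); k=1+np.argmax(st[1:,4])
    print(u,"bore",xs.mean()+u-13,ys.mean()+160,len(xs),"box",st[k][:4]+[u-30,140,0,0])
print(g[226:246,304:328])
E
```

```text
88 bore 87.95547945205479 172.67123287671234 292 box [ 61 146  54  54]
202 bore 201.52721088435374 172.77891156462584 294 box [174 145  55  55]
315 bore 314.87543252595157 172.71626297577853 289 box [288 145  54  55]
[[205 204 203 204 204 204 203 204 204 203 204 203 204 204 204 204 203 203
  203 203 205 203 170 147]
 [207 206 206 205 206 205 206 205 204 204 205 204 204 204 205 204 205 204
  204 204 204 206 205 189]
 [208 208 208 207 208 208 207 207 206 207 207 206 206 206 206 206 206 206
  205 205 205 206 204 154]
 [210 210 209 209 209 209 209 209 209 209 210 209 208 208 208 208 207 207
  208 207 207 195 186 140]
 [208 208 208 209 208 208 210 211 211 211 211 198 192 205 211 210 210 208
  209 210 207 156 121 112]
 [207 208 207 208 208 208 210 209 197 193 189 146 129 192 211 212 211 198
  193 193 190 143 112 110]
 [205 207 208 207 194 191 203 193 146 120 119 111 116 172 192 192 190 167
  134 120 120 114 113 112]
 [193 201 206 192 144 123 167 144 111 105 105 103 105 116 119 118 125 184
  169 125 110 110 112 113]
 [156 171 183 144 111 105 114 106  97  92  90  90  93 100 103 105 118 192
 
[... 437 characters left out ...]
09 108 105  85  74  77  79  78  78  79  77  75  73  70  66  63  79
  102 109 108 109 108 109]
 [108 109 109 100  83  74  77  79  79  79  78  78  75  73  70  67  64  77
  102 108 109 109 109 109]
 [110 108 109  99  80  74  78  79  79  79  80  77  75  73  70  67  63  71
  101 109 109 108 109 108]
 [109 110 108  95  80  75  78  79  79  79  78  76  75  73  69  68  62  71
  102 109 109 109 109 110]
 [110 111 109  95  79  75  78  79  79  78  77  77  76  72  69  65  61  70
  101 111 109 109 109 109]
 [111 112 110  93  79  76  78  79  80  80  77  75  73  71  64  63  60  63
  100 110 109 109 109 109]
 [113 113 113  92  78  76  77  79  79  79  78  69  64  65  63  63  60  64
  100 110 110 110 110 110]]
```

>>> carry_out --series '[2.1,0.25,0,0,0,0,2.08,0.25,0,0,0,0,0,0,-1.0,0,0,0,0,0,-0.5,0,0,0,0,0,0,0,0,0]'

```text
t: 4.4
eef_pos: [527.3, -41.2, 215.4]
eef_rot: [[0.133, -0.991, -0.004], [-0.991, -0.133, 0.001], [-0.001, 0.004, -1.0]]
ft_force: [-0.1, 0.9, -1.9]
opening: 20.3
```

>>> carry_out --series '[0,0,0,0,0,0,0,0,-0.6,0,0,0,0,0,-0.6,0,0,0,0,0,-0.6,0,0,0,0,0,0,0,0,0]'

```text
t: 4.9
eef_pos: [528.2, -40.7, 197.9]
eef_rot: [[0.134, -0.991, -0.003], [-0.991, -0.134, 0.001], [-0.001, 0.002, -1.0]]
ft_force: [0.1, 0.6, -1.5]
opening: 20.2
```

>>> carry_out --series '[0,0,-0.8,0,0,0,0,0,-0.8,0,0,0,0,0,-0.6,0,0,0,0,0,-0.2,0,0,0,0,0,0,0,0,0]'

```text
t: 5.4
eef_pos: [528.8, -40.8, 174.6]
eef_rot: [[0.134, -0.991, -0.001], [-0.991, -0.134, 0.0], [-0.0, 0.001, -1.0]]
ft_force: [-0.9, -0.4, -1.9]
opening: 20.2
```

>>> carry_out --series '[0,0,-0.3,0,0,0,0,0,-0.3,0,0,0,0,0,-0.3,0,0,0,0,0,-0.2,0,0,0,0,0,0,0,0,0]'

```text
t: 5.9
eef_pos: [530.8, -41.0, 167.7]
eef_rot: [[0.134, -0.991, 0.004], [-0.991, -0.134, -0.0], [0.001, -0.004, -1.0]]
ft_force: [-3.4, 0.9, 12.4]
opening: 20.2
```

>>> carry_out --series '[0,0,1.0,0,0,0,0,0,2.0,0,0,0,0,0,2.4,0,0,0,0,0,0.6,0,0,0,-0.2,1.6,0,0,0,0]'

```text
t: 6.4
eef_pos: [528.4, -26.0, 225.6]
eef_rot: [[0.132, -0.991, 0.004], [-0.991, -0.132, -0.001], [0.002, -0.003, -1.0]]
ft_force: [-0.1, 1.3, -1.9]
opening: 20.4
```

>>> carry_out --series '[-0.48,3.4,0,0,0,0,-0.48,3.42,0,0,0,0,0,0,-0.5,0,0,0,0,0,0,0,0,0,0,0,0,0,0,0]'

```text
t: 6.9
eef_pos: [516.9, 43.2, 218.1]
eef_rot: [[0.134, -0.991, -0.002], [-0.991, -0.134, -0.0], [-0.0, 0.002, -1.0]]
ft_force: [0.4, 0.3, -1.7]
opening: 20.1
```

>>> carry_out --series '[0,0,-0.6,0,0,0,0,0,-0.6,0,0,0,0,0,-0.6,0,0,0,0,0,-0.4,0,0,0,0,0,0,0,0,0]'

```text
t: 7.4
eef_pos: [516.9, 43.1, 196.1]
eef_rot: [[0.134, -0.991, -0.002], [-0.991, -0.134, 0.0], [-0.0, 0.002, -1.0]]
ft_force: [0.6, 0.2, -0.9]
opening: 20.3
```

Inside mouth 2 (tip ≈83) without force; probing deeper.

>>> carry_out --series '[0,0,-0.8,0,0,0,0,0,-0.8,0,0,0,0,0,-0.6,0,0,0,0,0,0,0,0,0]'

```text
t: 7.8
eef_pos: [516.6, 43.3, 173.8]
eef_rot: [[0.134, -0.991, -0.003], [-0.991, -0.134, 0.0], [-0.001, 0.003, -1.0]]
ft_force: [-0.3, 0.3, -1.4]
opening: 20.2
```

>>> carry_out --series '[0,0,-0.3,0,0,0,0,0,-0.3,0,0,0,0,0,-0.3,0,0,0,0,0,-0.2,0,0,0,0,0,0,0,0,0]'

```text
t: 8.3
eef_pos: [519.3, 43.4, 167.8]
eef_rot: [[0.134, -0.991, 0.004], [-0.991, -0.134, 0.0], [0.0, -0.004, -1.0]]
ft_force: [-3.8, 1.3, 13.7]
opening: 20.1
```

>>> carry_out --series '[0,0,1.0,0,0,0,0,0,2.0,0,0,0,0,0,2.4,0,0,0,0,0,0.6,0,0,0,-0.2,1.6,0,0,0,0]'

```text
t: 8.8
eef_pos: [517.0, 58.1, 225.8]
eef_rot: [[0.132, -0.991, 0.004], [-0.991, -0.132, -0.001], [0.002, -0.004, -1.0]]
ft_force: [0.5, 0.1, -1.6]
opening: 20.1
```

>>> carry_out --series '[-0.48,3.4,0,0,0,0,-0.48,3.42,0,0,0,0,0,0,-0.5,0,0,0,0,0,0,0,0,0,0,0,0,0,0,0]'

```text
t: 9.3
eef_pos: [505.7, 126.8, 218.6]
eef_rot: [[0.134, -0.991, -0.001], [-0.991, -0.134, -0.001], [0.001, 0.001, -1.0]]
ft_force: [0.3, 0.2, -1.7]
opening: 20.0
```

>>> carry_out --series '[0,0,-0.6,0,0,0,0,0,-0.6,0,0,0,0,0,-0.6,0,0,0,0,0,-0.4,0,0,0,0,0,0,0,0,0]'

```text
t: 9.8
eef_pos: [505.3, 127.2, 196.2]
eef_rot: [[0.134, -0.991, -0.002], [-0.991, -0.134, -0.0], [-0.0, 0.002, -1.0]]
ft_force: [0.7, 0.2, -1.1]
opening: 20.0
```

>>> carry_out --series '[0,0,-0.8,0,0,0,0,0,-0.8,0,0,0,0,0,-0.8,0,0,0,0,0,-0.5,0,0,0,0,0,0,0,0,0]'

```text
t: 10.3
eef_pos: [505.2, 127.4, 167.0]
eef_rot: [[0.134, -0.991, -0.002], [-0.991, -0.134, -0.0], [-0.0, 0.002, -1.0]]
ft_force: [-0.7, 0.4, -1.0]
opening: 20.3
```

>>> carry_out --series '[0,0,-0.5,0,0,0,0,0,-0.7,0,0,0,0,0,-0.7,0,0,0,0,0,-0.5,0,0,0,0,0,0,0,0,0]'

```text
t: 10.8
eef_pos: [505.1, 127.4, 143.1]
eef_rot: [[0.134, -0.991, -0.002], [-0.991, -0.134, -0.0], [-0.0, 0.002, -1.0]]
ft_force: [0.9, -0.0, -0.6]
opening: 19.9
```

>>> carry_out --series '[0,0,-0.3,0,0,0,0,0,-0.4,0,0,0,0,0,-0.4,0,0,0,0,0,-0.3,0,0,0,0,0,0,0,0,0]'

```text
t: 11.3
eef_pos: [506.7, 127.6, 130.9]
eef_rot: [[0.134, -0.991, 0.001], [-0.991, -0.134, 0.0], [-0.0, -0.001, -1.0]]
ft_force: [-0.9, -1.0, 4.1]
opening: 19.9
```

>>> carry_out --series '[0,0,-0.3,0,0,0,0,0,-0.2,0,0,0,0,0,0,0,0,0,0,0,0,0,0,0]'

```text
t: 11.7
eef_pos: [508.7, 127.8, 130.4]
eef_rot: [[0.135, -0.991, 0.006], [-0.991, -0.135, 0.0], [0.0, -0.006, -1.0]]
ft_force: [-4.4, 0.0, 23.5]
opening: 20.1
```

>>> carry_out --series '[0,0,1.0,0,0,0,0,0,2.5,0,0,0,0,0,3.0,0,0,0,0,0,3.0,0,0,0,0,0,2.0,0,0,0]'

```text
t: 12.2
eef_pos: [506.5, 127.5, 241.9]
eef_rot: [[0.134, -0.991, 0.002], [-0.991, -0.134, 0.0], [0.0, -0.002, -1.0]]
ft_force: [0.7, 0.4, -0.2]
opening: 20.3
```

>>> carry_out --series '[-0.3,-3.24,0,0,0,0,-0.4,-4.5,0,0,0,0,-0.4,-4.5,0,0,0,0,-0.4,-4.5,0,0,0,0,-0.4,-4.5,0,0,0,0]'

```text
t: 12.7
eef_pos: [486.2, -86.4, 239.6]
eef_rot: [[0.135, -0.991, -0.001], [-0.991, -0.135, 0.0], [-0.0, 0.001, -1.0]]
ft_force: [1.2, -0.2, -1.5]
opening: 19.8
```

>>> carry_out --series '[-0.4,-4.5,0,0,0,0,-0.4,-4.5,0,0,0,0,-0.4,-4.5,0,0,0,0,-0.4,-4.5,0,0,0,0,-0.4,-4.0,0,0,0,0]'

```text
t: 13.2
eef_pos: [466.1, -306.9, 239.4]
eef_rot: [[0.133, -0.991, -0.001], [-0.991, -0.133, 0.001], [-0.001, 0.001, -1.0]]
ft_force: [-0.0, -0.4, -0.2]
opening: 20.7
```

>>> carry_out --series '[-0.06,-1.0,0,0,0,0,0,0,-1.0,0,0,0,0,0,-0.5,0,0,0,0,0,0,0,0,0,0,0,0,0,0,0]'

```text
t: 13.7
eef_pos: [466.5, -313.2, 224.6]
eef_rot: [[0.136, -0.991, -0.001], [-0.991, -0.136, 0.001], [-0.001, 0.001, -1.0]]
ft_force: [-0.2, 0.1, -0.8]
opening: 20.2
```

```bash
python3 - <<'E'
from h import *
import pickle
c=cam("wrist");pickle.dump(c,open("w5.pkl","wb"))
cv2.imwrite("pics/w5.png",cv2.resize(c[0][160:400,200:440],(600,600),interpolation=2))
s=env.sense();e=s["eef_pos"];print(e,s["ft_force"],s["opening"],s["qvel"].round(1))
tz=s["eef_rot"][:,2]
print("tip",e+113*tz,proj(c,e+113*tz),"rim",proj(c,[466.7,-313.6,92]))
E
```

```text
[ 466.71075529 -313.57673239  225.1911084 ] [ 0.39174462 -0.16730076 -0.71894043] 20.03187842959284 [-0.3 -0.3 -0.8 -0.   0.   0. ]
tip [ 466.69606426 -313.54007113  112.1911153 ] [315.9414469  238.23471149] rim [315.97185074 230.15615921]
```

View pics/w5.png

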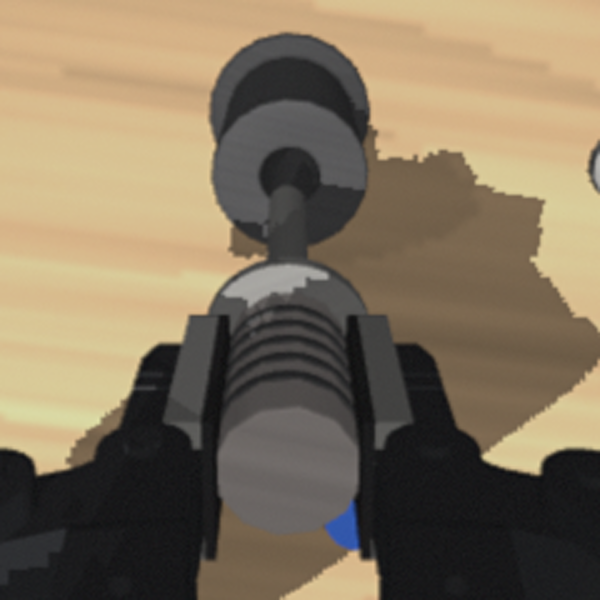

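>>> carry_out --series '[0,0,-0.8,0,0,0,0,0,-1.0,0,0,0,0,0,-1.0,0,0,0,0,0,0,0,0,0]'

```text
t: 14.15
eef_pos: [465.1, -313.7, 194.6]
eef_rot: [[0.134, -0.991, -0.004], [-0.991, -0.134, 0.003], [-0.004, 0.003, -1.0]]
ft_force: [-0.2, 1.5, -1.2]
opening: 20.2
```

>>> carry_out --series '[0,0,-1.5,0,0,0,0,0,-2.0,0,0,0,0,0,-2.0,0,0,0,0,0,-1.3,0,0,0,0,0,0,0,0,0]'

```text
t: 14.65
eef_pos: [464.8, -313.6, 126.4]
eef_rot: [[0.134, -0.991, -0.004], [-0.991, -0.134, 0.004], [-0.004, 0.003, -1.0]]
ft_force: [0.2, 0.8, -1.2]
opening: 20.6
```

>>> carry_out --series '[0,0,-0.5,0,0,0,0,0,-0.5,0,0,0,0,0,0,0,0,0,0,0,0,0,0,0]'

```text
t: 15.05
eef_pos: [467.0, -315.5, 120.1]
eef_rot: [[0.134, -0.991, 0.002], [-0.991, -0.134, -0.001], [0.002, -0.001, -1.0]]
ft_force: [-0.5, -0.5, -0.5]
opening: 20.0
```

>>> carry_out --series '[0,0,0,0,0,0,0,0,0,0,0,0,0,0,0,0,0,0,0,0,0,0,0,0,0,0,0,0,0,0]' --jaw 6

```text
t: 15.55
eef_pos: [466.4, -314.9, 119.3]
eef_rot: [[0.134, -0.991, 0.0], [-0.991, -0.134, -0.0], [0.0, -0.0, -1.0]]
ft_force: [-0.2, 0.8, 0.4]
opening: 60.4
```

>>> carry_out --series '[0,0,1.5,0,0,0,0,0,3,0,0,0,0,0,4,0,0,0,0,0,3,0,0,0,0,0,0,0,0,0]'

```text
t: 16.05
eef_pos: [469.3, -317.5, 241.8]
eef_rot: [[0.134, -0.991, 0.01], [-0.991, -0.135, -0.009], [0.01, -0.008, -1.0]]
ft_force: [0.4, -0.4, -0.1]
opening: 60.3
```

```bash
python3 - <<'E'
from h import *
import pickle
c=cam("wrist");pickle.dump(c,open("w6.pkl","wb"))
cv2.imwrite("pics/w6.png",cv2.resize(c[0][170:290,260:380],(400,400),interpolation=2))
s=env.sense();e=s["eef_pos"];print(e,s["ft_force"],s["opening"])
print("top",proj(c,[466.8,-313.5,137]),"fl",proj(c,[466.2,-313.8,96]))
E
```

```text
[ 468.06233061 -316.41325627  238.7834066 ] [ 1.29396961 -0.11523037  0.23913015] 60.15687489547949
top [307.33950655 245.90418871] fl [308.10905713 230.43295689]
```

View pics/w6.png

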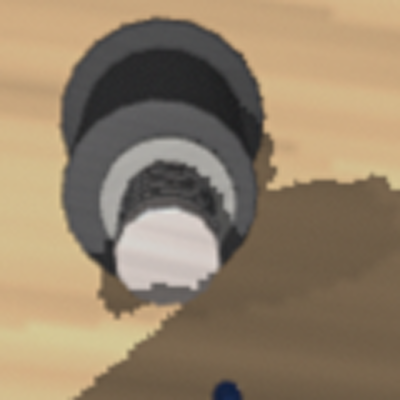

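```bash
cat > plan.py <<'E'
from h import *
a=np.radians(7.82);ex=np.array([np.cos(a),np.sin(a),0]);ey=np.array([-np.sin(a),np.cos(a),0]);ez=np.array([0,0,1.])
H=np.array([506.0,127.3,0])+97.5*ex;H[2]=45
def ax(th): return np.sin(th-.5)*ex+np.cos(th-.5)*ez
E
python3 - <<'E'
from plan import *
import pickle
c=pickle.load(open("w4.pkl","rb"))
for k in(0,1,2):
  h=H-85*k*ey
  print("grip/ball px",[(th,proj(c,h+42*ax(th)).round(1).tolist(),proj(c,h+76*ax(th)).round(1).tolist()) for th in(0,.05,.1)],"hinge",proj(c,h).round(1))
for th in(0,.05,.1): print(th,"TCP hover",(H+115*ax(th)).round(1),"grip",(H+40*ax(th)).round(1))
cv2.imwrite("pics/w4c.png",cv2.resize(c[0][10:200,30:130],(400,760),interpolation=2)[:600])
E
```

```text
grip/ball px [(0, [74.1, 61.4], [49.5, 81.6]), (0.05, [72.7, 58.2], [46.4, 75.5]), (0.1, [71.4, 55.0], [43.4, 69.2])] hinge [98.8 41. ]
grip/ball px [(0, [194.5, 61.0], [182.2, 81.2]), (0.05, [193.8, 57.9], [180.7, 75.1]), (0.1, [193.1, 54.7], [179.2, 68.8])] hinge [206.8  40.8]
grip/ball px [(0, [314.9, 60.7], [315.0, 80.9]), (0.05, [314.9, 57.6], [315.0, 74.8]), (0.1, [314.9, 54.3], [315.0, 68.4])] hinge [314.8  40.5]
0 TCP hover [548.  133.1 145.9] grip [583.6 138.   80.1]
0.05 TCP hover [553.  133.8 148.6] grip [585.4 138.2  81. ]
0.1 TCP hover [558.2 134.5 150.9] grip [587.2 138.4  81.8]
```

View pics/w4c.png

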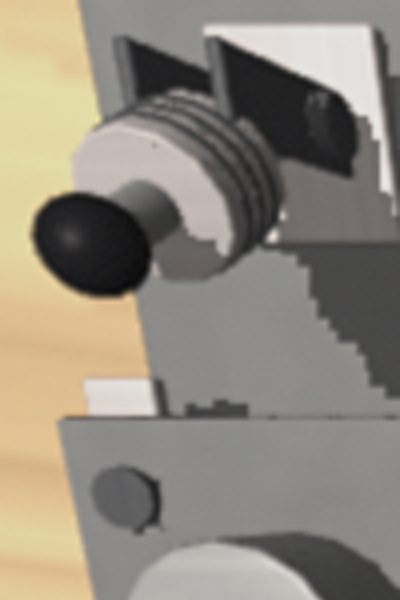

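>>> carry_out --series '[0.6,4.5,0,0,0,0,0.6,4.5,0,0,0,0,0.6,4.5,0,0,0,0,0.6,4.5,0,0,0,0,0.6,4.5,0,0,0,0]'

```text
t: 16.6
eef_pos: [495.4, -87.9, 233.2]
eef_rot: [[0.134, -0.991, -0.002], [-0.991, -0.134, 0.001], [-0.001, 0.002, -1.0]]
ft_force: [0.4, -0.2, -0.8]
opening: 59.8
```

>>> carry_out --series '[0.6,4.5,0,0.0153,-0.1114,0,0.6,4.5,0,0.0153,-0.1114,0,0.6,4.5,0,0.0153,-0.1114,0,0.6,4.5,0,0.0153,-0.1114,0,0.68,3.96,-1.0,0,0,0]'

```text
t: 17.1
eef_pos: [523.2, 131.3, 222.0]
eef_rot: [[0.135, -0.893, 0.429], [-0.991, -0.121, 0.06], [-0.002, -0.433, -0.901]]
ft_force: [0.1, -0.4, -0.3]
opening: 60.1
```

>>> carry_out --series '[0,0,-1.97,0,0,0,0,0,0,0,0,0,0,0,0,0,0,0,0,0,0,0,0,0]'

```text
t: 17.5
eef_pos: [527.8, 128.9, 205.2]
eef_rot: [[0.133, -0.892, 0.432], [-0.991, -0.12, 0.059], [-0.001, -0.436, -0.9]]
ft_force: [0.6, 0.1, 0.1]
opening: 59.9
```

```bash
python3 - <<'E'
from plan import *
import pickle
c=cam("wrist");pickle.dump(c,open("w7.pkl","wb"))
save(c,"w7.png")
s=env.sense();e=s["eef_pos"];print(e,s["joint_pos"].round(1),s["qvel"].round(1));print(s["eef_rot"].round(3).tolist(),"want z",-ax(.05))
print("hover want",(H+175*ax(.05)).round(1))
for th in(0,.05,.1):print(th,"ballc",proj(c,H+68*ax(th)).round(1),"coltop",proj(c,H+49*ax(th)).round(1),"colbot",proj(c,H+27*ax(th)).round(1))
E
```

```text
[527.97453471 128.73212184 205.54167337] [  3.6  -4.3 114.2   2.6  44.3  84.5] [-0.  -0.2 -0.1 -0.  -0.1  0.1]
[[0.133, -0.892, 0.432], [-0.991, -0.119, 0.058], [-0.001, -0.436, -0.9]] want z [ 0.43092053  0.05918202 -0.9004471 ]
hover want [527.2 130.2 202.6]
0 ballc [313. 247.] coltop [313.1 237.6] colbot [313.2 228.1]
0.05 ballc [313.  242.4] coltop [313.1 234.5] colbot [313.2 226.5]
0.1 ballc [313.  237.7] coltop [313.1 231.3] colbot [313.2 224.8]
```

View pics/w7.png

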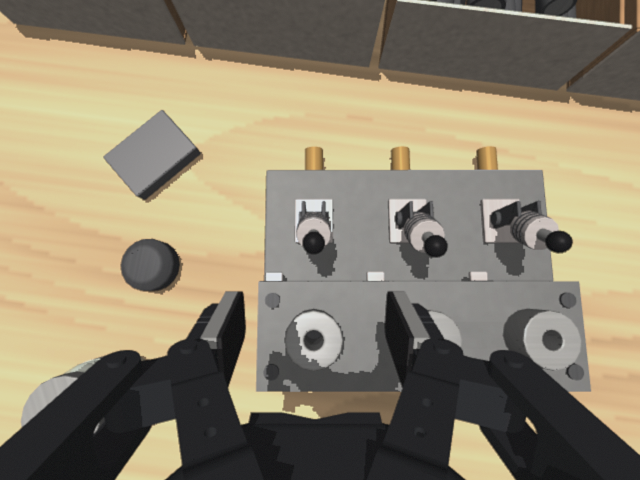

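>>> carry_out --series '[1.15,0.19,-2.49,0,0,0,1.15,0.19,-2.49,0,0,0,1.15,0.19,-2.49,0,0,0,0,0,0,0,0,0,0,0,0,0,0,0]'

```text
t: 18.05
eef_pos: [562.0, 134.6, 130.1]
eef_rot: [[0.133, -0.893, 0.43], [-0.991, -0.12, 0.059], [-0.001, -0.434, -0.901]]
ft_force: [-0.6, -0.1, 0.4]
opening: 60.1
```

```bash
python3 - <<'E'
from plan import *
s=env.sense();e=s["eef_pos"];print(e,s["ft_force"]);d=e-H;print("in block frame",d@ex,d@ey,d@ez,"axial",d@ax(.05),"perp",d@np.cross(ey,ax(.05)))
print("to go",H+40*ax(.05)-e)
E
```

```text
[561.98775944 134.60008877 130.14208734] [-0.5717799  -0.05910549  0.3553198 ]
in block frame -41.03964366316575 -0.3855720438705232 85.14208734441962 axial 94.51677636322462 perp 0.07984527902649896
to go [ 23.36870893   3.59861698 -49.12420325]
```

>>> carry_out --series '[0.78,0.12,-1.64,0,0,0,0.78,0.12,-1.64,0,0,0,0.78,0.12,-1.64,0,0,0,0,0,0,0,0,0,0,0,0,0,0,0]'

```text
t: 18.55
eef_pos: [585.8, 138.8, 82.4]
eef_rot: [[0.134, -0.892, 0.433], [-0.991, -0.12, 0.059], [-0.001, -0.437, -0.9]]
ft_force: [0.0, -0.3, -0.3]
opening: 60.0
```

>>> carry_out --series '[0,0,0,0,0,0,0,0,0,0,0,0,0,0,0,0,0,0,0,0,0,0,0,0,0,0,0,0,0,0]' --jaw 1.5 --force 70

```text
t: 19.05
eef_pos: [585.9, 138.1, 82.7]
eef_rot: [[0.135, -0.891, 0.433], [-0.991, -0.121, 0.058], [0.001, -0.437, -0.9]]
ft_force: [-4.4, -5.5, 7.7]
opening: 23.8
```

```bash
cat > st.py <<'E'
from plan import *
s=env.sense();e=s["eef_pos"];d=e-H;x,y,z=d@ex,d@ey,d[2]
tz=-s["eef_rot"][:,2]; print(s["t"],"r",np.hypot(x,z),"ang->theta",np.arctan2(x,z)+.5,"tool theta",np.arctan2(tz@ex,tz[2])+.5,"y",y,"F",s["ft_force"].round(1),s["ft_torque"].round(2),"op",s["opening"],"e",e.round(1))
E
python3 st.py
```

```text
19.05 r 41.298649229682496 ang->theta 0.07855410941576729 tool theta 0.04784853433120184 y -0.20487045951717353 F [-4.4 -5.5  7.7] [-0.74  0.43 -0.31] op 23.822263150999973 e [585.9 138.1  82.7]
```

>>> carry_out --series '[-0.2,-0.028,0.42,0,0,0,-0.2,-0.028,0.42,0,0,0,-0.2,-0.028,0.42,0,0,0,0,0,0,0,0,0,0,0,0,0,0,0]'

```text
t: 19.55
eef_pos: [579.7, 137.2, 93.3]
eef_rot: [[0.134, -0.892, 0.432], [-0.991, -0.121, 0.058], [0.001, -0.436, -0.9]]
ft_force: [4.7, -4.5, -6.9]
opening: 23.8
```

```bash
python3 st.py
```

```text
19.55 r 53.576112233468216 ang->theta 0.05351139060606991 tool theta 0.048817120842144845 y -0.18725512307887093 F [ 4.7 -4.5 -6.9] [-0.62 -0.3  -0.35] op 23.78465808863914 e [579.7 137.2  93.3]
```

>>> carry_out --series '[0.493,0.068,0.211,-0.0136,0.0991,0,0.511,0.07,0.159,-0.0136,0.0991,0,0.524,0.072,0.107,-0.0136,0.0991,0,0,0,0,0,0,0]'

```text
t: 19.95
eef_pos: [594.6, 138.8, 96.9]
eef_rot: [[0.134, -0.98, 0.144], [-0.991, -0.133, 0.017], [0.002, -0.145, -0.989]]
ft_force: [0.1, -5.1, -5.7]
opening: 23.5
```

```bash
python3 st.py
```

```text
19.95 r 52.55105202536652 ang->theta 0.34432100116417375 tool theta 0.35460989495853157 y -0.6251791355875176 F [ 0.1 -5.1 -5.7] [-1.57  0.22 -0.47] op 23.497588230564947 e [594.6 138.8  96.9]
```

Passing the gate freely; continue.

>>> carry_out --series '[0.532,0.073,0.054,-0.0136,0.0991,0,0.535,0.073,0,-0.0136,0.0991,0,0.532,0.073,-0.054,-0.0136,0.0991,0,0.524,0.072,-0.107,-0.0136,0.0991,0,0,0,0,0,0,0]'

```text
t: 20.45
eef_pos: [613.7, 142.0, 92.6]
eef_rot: [[0.135, -0.958, -0.253], [-0.991, -0.13, -0.036], [0.001, 0.255, -0.967]]
ft_force: [-2.3, -5.2, -5.3]
opening: 23.7
```

>>> carry_out --series '[0.511,0.07,-0.159,-0.0136,0.0991,0,0.493,0.068,-0.211,-0.0136,0.0991,0,0.469,0.064,-0.258,-0.0136,0.0991,0,0,0,0,0,0,0,0,0,0,0,0,0]'

```text
t: 20.95
eef_pos: [627.7, 143.8, 87.8]
eef_rot: [[0.133, -0.842, -0.523], [-0.991, -0.112, -0.073], [0.003, 0.528, -0.849]]
ft_force: [-4.9, -5.9, -1.5]
opening: 23.2
```

```bash
python3 st.py
```

```text
20.95 r 49.73964486963279 ang->theta 1.0328118924544771 tool theta 1.0565848296193132 y -0.22168145057782984 F [-4.9 -5.9 -1.5] [-0.93  0.25 -0.13] op 23.200380706064237 e [627.7 143.8  87.8]
```

>>> carry_out --series '[-0.2,-0.027,-0.35,0,0,0,-0.2,-0.027,-0.35,0,0,0,0,0,0,0,0,0,0,0,0,0,0,0]'

```text
t: 21.35
eef_pos: [625.0, 143.4, 83.2]
eef_rot: [[0.133, -0.845, -0.518], [-0.991, -0.112, -0.072], [0.003, 0.523, -0.853]]
ft_force: [-3.2, -4.7, -1.9]
opening: 23.4
```

```bash
python3 st.py
```

```text
21.35 r 44.431503991485336 ang->theta 1.0340873830542976 tool theta 1.0498879457455281 y -0.23943116267102926 F [-3.2 -4.7 -1.9] [-0.79  0.15 -0.19] op 23.352799379400157 e [625.  143.4  83.2]
```

>>> carry_out --series '[0,0,0,0,0,0,0,0,0,0,0,0,0,0,0,0,0,0,0,0,0,0,0,0,0,0,0,0,0,0]' --jaw 6

```text
t: 21.85
eef_pos: [626.6, 145.0, 84.0]
eef_rot: [[0.135, -0.845, -0.517], [-0.991, -0.115, -0.071], [0.0, 0.522, -0.853]]
ft_force: [-1.3, -0.4, -1.1]
opening: 60.1
```

>>> carry_out --series '[0.5,0.07,0.86,0,0,0,1.0,0.14,1.73,0,0,0,1.25,0.17,2.16,0,0,0,1.25,0.17,2.16,0,0,0,0,0,0,0,0,0]'

```text
t: 22.35
eef_pos: [669.8, 150.5, 157.3]
eef_rot: [[0.135, -0.85, -0.51], [-0.991, -0.115, -0.07], [0.001, 0.515, -0.857]]
ft_force: [-0.1, 0.2, 1.6]
opening: 59.7
```

```bash
python3 st.py
```

```text
22.35 r 131.25668776903137 ang->theta 1.0442439017204141 tool theta 1.040709054150594 y 0.6626538965841737 F [-0.1  0.2  1.6] [ 0.   -0.21  0.03] op 59.65293101025031 e [669.8 150.5 157.3]
```

>>> carry_out --series '[0,0,4,0.0136,-0.0991,0,0,0,4,0.0136,-0.0991,0,-3,0,3,0.0136,-0.0991,0,-4,0,0,0.0136,-0.0991,0,-4,0,0,0.0136,-0.0991,0]'

```text
t: 22.85
eef_pos: [555.7, 150.1, 264.0]
eef_rot: [[0.134, -0.99, -0.042], [-0.991, -0.134, -0.006], [-0.0, 0.043, -0.999]]
ft_force: [0.2, -0.5, 0.8]
opening: 60.2
```

>>> carry_out --series '[-4,0,0,0,0,0,-4,0,0,0,0,0,-4,0,0,0,0,0,0,0,0,0,0,0,0,0,0,0,0,0]'

```text
t: 23.35
eef_pos: [435.2, 150.2, 262.3]
eef_rot: [[0.135, -0.99, -0.05], [-0.991, -0.135, -0.007], [0.0, 0.05, -0.999]]
ft_force: [-0.2, -0.1, 0.6]
opening: 60.1
```

```bash
python3 - <<'E'
from h import *
t=cam("top");s=cam("scene");w=cam("wrist")
o=np.zeros((600,800,3),np.uint8)
o[:300,:400]=cv2.resize(s[0][170:310,290:477],(400,300),interpolation=2)
o[:300,400:]=cv2.resize(t[0][165:285,195:355],(400,300),interpolation=2)
o[300:,:400]=cv2.resize(w[0],(400,300))
o[300:,400:]=cv2.resize(s[0][180:330,110:310],(400,300),interpolation=2)
cv2.imwrite("pics/fin.png",o); print(env.sense()["eef_pos"])
E
```

```text
[437.48338656 150.09689445 262.98308529]
```

View pics/fin.png

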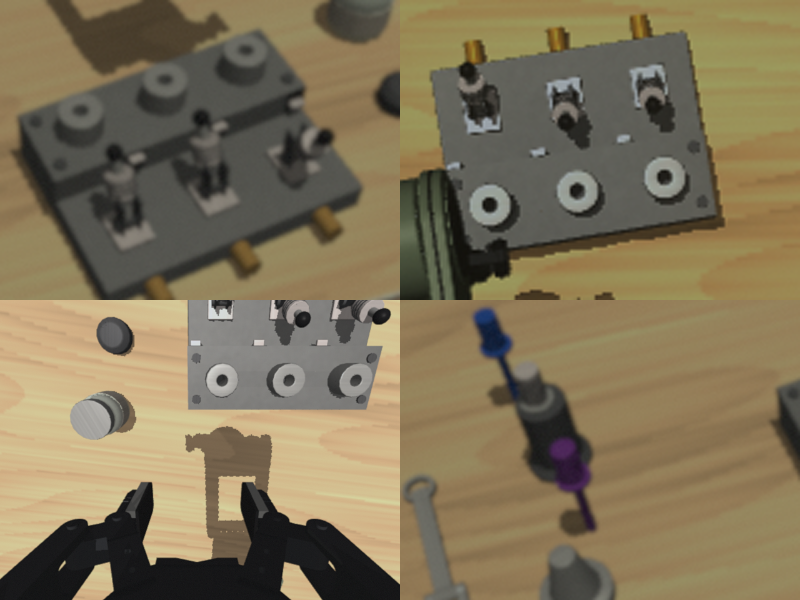

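```bash
python3 - <<'E'
from plan import *
t=cam("top");s=cam("scene")
for n,c,o,k,q in(("scene",s,(290,170),(400/187,300/140),(0,0)),("top",t,(195,165),(2.5,2.5),(400,0))):
  f=lambda p:((proj(c,p)-o)*k+q).round().tolist()
  print(n,"ball",f(H+68*ax(1.)),"col centre down",f(H+38*ax(1.)),"up",f(H+50*ax(1.)),"hinge",f(H),"col2",f(H-85*ey+38*ax(.05)),"ball2",f(H-85*ey+68*ax(.05)))
# silhouette measure: brightness along lever axis in both views
for n,c in(("top",t),("scene",s)):
  g=cv2.cvtColor(c[0],cv2.COLOR_BGR2GRAY).astype(np.float32)
  for nm,h,th in(("L1",H,1.),("L2",H-85*ey,.05)):
    r=np.arange(15,80,3);P=np.array([proj(c,h+x*ax(th)) for x in r],np.float32)
    v=cv2.remap(g,P[:,:1],P[:,1:],1)[:,0];print(n,nm,list(zip(r.tolist(),v.astype(int).tolist())))
E
```

```text
scene ball [325.0, 137.0] col centre down [311.0, 144.0] up [316.0, 141.0] hinge [294.0, 153.0] col2 [207.0, 149.0] ball2 [202.0, 118.0]
top ball [466.0, 69.0] col centre down [471.0, 87.0] up [469.0, 80.0] hinge [478.0, 110.0] col2 [564.0, 108.0] ball2 [564.0, 118.0]
top L1 [(15, 52), (18, 49), (21, 46), (24, 44), (27, 52), (30, 73), (33, 116), (36, 125), (39, 126), (42, 111), (45, 68), (48, 49), (51, 38), (54, 31), (57, 24), (60, 23), (63, 23), (66, 26), (69, 31), (72, 29), (75, 28), (78, 47)]
top L2 [(15, 85), (18, 106), (21, 123), (24, 122), (27, 121), (30, 121), (33, 120), (36, 119), (39, 108), (42, 96), (45, 84), (48, 69), (51, 54), (54, 41), (57, 28), (60, 22), (63, 23), (66, 24), (69, 27), (72, 30), (75, 29), (78, 26)]
scene L1 [(15, 53), (18, 70), (21, 91), (24, 105), (27, 115), (30, 110), (33, 102), (36, 89), (39, 76), (42, 63), (45, 50), (48, 40), (51, 32), (54, 25), (57, 17), (60, 17), (63, 20), (66, 22), (69, 25), (72, 27), (75, 31), (78, 41)]
scene L2 [(15, 56), (18, 57), (21, 70), (24, 83), (27, 79), (30, 81), (33, 81), (36, 81), (39, 86), (42, 101), (45, 108), (48, 98), (51, 87), (54, 83), (57, 77), (60, 65), (63, 38), (66, 24), (69, 23), (72, 26), (75, 32), (78, 59)]
```

```bash
python3 -c "
from station import order
print(order.close_job())"
```

```text
the job is handed in; nothing more can be done
None
```

The job is done and handed in after about 23 s of robot time; no verdict is reported.

- **Probing:** Sleeves 3 and 2 stopped the pin about 35 mm down, with 12–14 N on the wrist, so both are blind. Sleeve 1 is the through bore. The pin pressed its tell-tale to the hard stop, with the tip about 72 mm below the mouth and 23 N at the stop.
- **Pin:** It stands home in the holder. A wrist picture right after release showed it upright and concentric with the flange on the rim, and the last scene picture still shows it there.
- **Valve 1:** The collar came up about 12 mm and the lever swung to about 1.03 rad. I then lowered the collar partway and let go.
- **Last checks:**
  - The lever 1 ball sits where the fully open position predicts, within about a pixel.
  - In the top view, the brightness along lever 1 puts its collar in the down position. The scene view shows it somewhat nearer the hinge, which I also read as down.
  - Levers 2 and 3 are still shut, and the bystanders visible in the pictures look undisturbed. The insert case is not in the last ones.
- **Disagreement:** The scene camera read a few pixels (about 6 mm) off from the top and wrist cameras early on, so I worked from the wrist views. No check failed.

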